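Impact sockets back in the tray by size

ROBOT

A 6-joint arm with a two-finger parallel gripper is mounted at the origin on the work surface. World frame = base frame: x ahead of the robot, y to its left, z up, the work surface at z = 0. Lengths are in m, angles in rad, forces in N, time in s.
With the tool pointing down it reaches from about 0.35 to 1 m from the base axis. Payload 7.1 kg.
Tool frame: the origin (TCP) lies between the finger pads; the fingertips stand 22 mm ahead of it and the grasp point (between the pads) lies 3 mm ahead of it; z points along the fingers, y is the line along which they close (so a half turn about z gives the same grasp; the last joint's range is limited). The gripper opens to 85 mm and grips with 20 to 120 N. Pads are 22 mm wide; open, the fingers measure 114 mm over their backs; the gripper's body (76 mm by 85 mm) begins 54 mm behind the grasp point. The pads swing forward as they close: fully open they stand 13 mm farther back than shut.
Start: joints at [1.31, 0.423, 1.63, -0, 1.089, -0.019], TCP at [0.15, 0.607, 0.253] pointing down, gripper open.
Joint ranges: [-3, 3], [-0.9, 2.11], [0.09, 2.58], [-1.31, 4.45], [0.11, 2.69], [-2.54, 2.54]. Speed limits (rad/s): [2.39, 2.39, 3.01, 3.14, 3.14, 3.14].

INTERFACE

Orientations are given as a rotation vector (axis times angle).
In Python, from rig import manip gives the robot as it stands. The module is installed in compiled form; this text tells all that it offers. Calls block until the motion is done:
- manip.move_to(position, orientation): joint-space move of the TCP to a pose.
- manip.servo_line(position, orientation=None, rate=0.15): straight line of the TCP; orientation=None keeps the orientation; rate is the mean speed in m/s.
- manip.set_joints(angles): joint-space move.
- manip.command_gripper(opening, f_grip=None): finger opening in m; f_grip is the grip in N (None keeps the last); returns when the fingers have stopped.
- manip.hold(seconds).
- manip.solve_ik(position, orientation): joint angles nearest the present ones, or None.
- manip.camera(name): name is "scene" or "side" or "wrist"; returns a dict with "image" (400x640x3 uint8, red, green, blue), "fx", "fy", "cx", "cy" (pixels), "cam_to_world" (4x4, takes a point from camera to world coordinates); the wrist camera has in their place "mount" (4x4, takes a point from camera to tool coordinates, whose origin is the TCP and whose axes are the flange's). Camera axes: x right, y down, z forward; pixel columns grow to the right and rows downward; lengths in m; the calibration is good to about 2 mm. A picture is of the moment at which its call begins: read the wrist's pose just before it. There is no depth.
A pose or a line that the arm cannot do raises manip.IKError and nothing moves.
- manip.sign_off(): hands the job in; it is judged then, once.
Readings, each from a call of its own:
- manip.get_time(): time.
- manip.get_joint_positions(): joint angles.
- manip.get_joint_vel(): joint speeds.
- manip.get_tau(): joint torques, N m.
- manip.get_position(): TCP position.
- manip.get_ee_rot(): TCP orientation.
- manip.get_contact_force(): force on the tool from outside, world axes, zero at the start.
- manip.get_torque(): the same for the moment, N m.
- manip.get_width(): finger opening in m.
- manip.get_grip_force(): force on a finger pad.
Only numpy, scipy, OpenCV 4.12 (cv2) and the standard library are available. Lean on these libraries where they do the work, as an engineer would, in place of code of your own. Each camera call takes 0.05 s, during which the arm holds its last target. There are 200 camera calls.

TASK

The smallest and the largest impact socket already stand in the two end bays of the divided steel tray. Put the other four from the bench into the four empty bays between them, one to a bay and standing with the open hexagon up, so that the whole row runs in order of size from the smallest to the largest. Set each one down rather than dropping it, do not lift or upset the two end sockets, and do not push the spanner, the ratchet or the white offcut about.

Things in the scene. Friction and masses are not known exactly. Their poses are not given: they have to be found in the camera images.
- tray: Low grey steel tray screwed to the bench, 78 mm (x) by 435 mm (y), open on top, with a row of six equal bays along its y. Origin: centre of its underside, z up; y is within 0.2 rad of world y. Bay centres at x = 0, y = -0.180, -0.108, -0.036, 0.036, 0.108, 0.180 m; each 72 (x) by 69 mm (y) inside. Floor 3 mm thick; outer walls end 16 mm, dividers 14 mm above the bench.
- socket_1: Black impact socket number 1 in size, the smallest of the six: stands in one end bay of the tray from the start. A steel cylinder 24 mm across and 38 mm tall, standing upright with its open hexagon (15 mm across flats) up. Origin: centre of its underside; z up, out of the hexagon. About 80 g (may differ by a fifth).
- socket_2: Black impact socket number 2 in size, stands loose on the bench. A steel cylinder 31 mm across and 43 mm tall, standing upright with its open hexagon (21 mm across flats) up. Origin: centre of its underside; z up, out of the hexagon. About 140 g (may differ by a fifth).
- socket_3: Black impact socket number 3 in size, stands loose on the bench. A steel cylinder 38 mm across and 48 mm tall, standing upright with its open hexagon (27 mm across flats) up. Origin: centre of its underside; z up, out of the hexagon. About 220 g (may differ by a fifth).
- socket_4: Black impact socket number 4 in size, stands loose on the bench. A steel cylinder 45 mm across and 53 mm tall, standing upright with its open hexagon (32 mm across flats) up. Origin: centre of its underside; z up, out of the hexagon. About 340 g (may differ by a fifth).
- socket_5: Black impact socket number 5 in size, stands loose on the bench. A steel cylinder 52 mm across and 58 mm tall, standing upright with its open hexagon (36 mm across flats) up. Origin: centre of its underside; z up, out of the hexagon. About 500 g (may differ by a fifth).
- socket_6: Black impact socket number 6 in size, the largest of the six: stands in the other end bay of the tray from the start. A steel cylinder 59 mm across and 63 mm tall, standing upright with its open hexagon (41 mm across flats) up. Origin: centre of its underside; z up, out of the hexagon. About 700 g (may differ by a fifth).
- spanner: Bright steel combination spanner lying flat among the sockets, bystander: 190 mm long (its x, open jaw at +x), up to 32 mm wide, 9 mm high at most. Origin: middle of its underside.
- ratchet: Bright steel ratchet handle lying among the sockets, bystander: 222 mm long (its x, from -0.105 to +0.117), head 38 mm across at +x with the square drive pointing up (top 32 mm above the bench), handle 18 mm thick. Origin: on the bench, below the handle's axis.
- offcut: White plastic round offcut standing on the bench, bystander: 36 mm across, 24 mm tall, light. Origin: centre of its underside.
Not all that is in view belongs to the job. Leave any orange look-alike of the socket_4 alone.

How it is judged:
At the end, for the whole second after the job is handed in: All six sockets stand upright (0.1 rad) on the tray floor, at rest and released: 1 and 6 still in their end bays, 2 to 5 in order of size in the bays between, 2 beside 1 and 5 beside 6, each centre within 22 mm of its bay centre along the row and 24 mm across it (angle between each of socket_1, socket_2, socket_3, socket_4, socket_5, socket_6's own z axis and vertical below 0.1 rad and z of each of socket_1, socket_2, socket_3, socket_4, socket_5, socket_6 in the frame of tray below 0.007 m and linear speed of each of socket_1, socket_2, socket_3, socket_4, socket_5, socket_6 below 0.02 m/s and angular speed of each of socket_1, socket_2, socket_3, socket_4, socket_5, socket_6 below 0.2 rad/s and (((y of socket_2 in the frame of tray between -0.13 and -0.086 m and x of socket_2 in the frame of tray between -0.024 and 0.024 m) and (y of socket_3 in the frame of tray between -0.058 and -0.014 m and x of socket_3 in the frame of tray between -0.024 and 0.024 m) and (y of socket_4 in the frame of tray between 0.014 and 0.058 m and x of socket_4 in the frame of tray between -0.024 and 0.024 m) and (y of socket_5 in the frame of tray between 0.086 and 0.13 m and x of socket_5 in the frame of tray between -0.024 and 0.024 m) and y of socket_1 in the frame of tray below -0.15 m and y of socket_6 in the frame of tray above 0.15 m) or ((y of socket_2 in the frame of tray between 0.086 and 0.13 m and x of socket_2 in the frame of tray between -0.024 and 0.024 m) and (y of socket_3 in the frame of tray between 0.014 and 0.058 m and x of socket_3 in the frame of tray between -0.024 and 0.024 m) and (y of socket_4 in the frame of tray between -0.058 and -0.014 m and x of socket_4 in the frame of tray between -0.024 and 0.024 m) and (y of socket_5 in the frame of tray between -0.13 and -0.086 m and x of socket_5 in the frame of tray between -0.024 and 0.024 m) and y of socket_1 in the frame of tray above 0.15 m and y of socket_6 in the frame of tray below -0.15 m))); the robot touches nothing.
It fails at once if one of the two end sockets is lifted, upset or carried off (more than 35 mm, or tipped more than 0.35 rad) (distance of any of socket_1, socket_6 from where it was at the start of the episode above 0.035 m or angle between any of socket_1, socket_6's own z axis and vertical above 0.35 rad).
It fails at once if a socket is dropped: let go and falling faster than 0.8 m/s (a fall of about 35 mm) ((linear speed of socket_2 above 0.8 m/s and contact force between the fingers and socket_2 below 0.05 N) or (linear speed of socket_3 above 0.8 m/s and contact force between the fingers and socket_3 below 0.05 N) or (linear speed of socket_4 above 0.8 m/s and contact force between the fingers and socket_4 below 0.05 N) or (linear speed of socket_5 above 0.8 m/s and contact force between the fingers and socket_5 below 0.05 N)).
It fails at once if the spanner, the ratchet or the offcut is pushed more than 30 mm (distance of any of spanner, ratchet, offcut from where it was at the start of the episode above 0.03 m).
It also fails if it takes over 96 s, if anything falls off the work surface, if the arm or the gripper's body presses on something with over 40 N, if the wrist force passes 120 N, or if a joint passes its speed limit or range.

## Working session

There is one attempt and no reset: what is moved stays moved. The work goes in short steps, each a Python script; the robot and the scene stay as the last script left them, time stands still between calls to the robot, and variables do not carry over. Pictures are saved under pics/ and viewed, at most 14 in all, crops included, and the job is handed in when it is done.

```bash
mkdir -p pics
python3 - <<'E'
from rig import manip
import cv2,numpy as np
for n in ("scene","side","wrist"):
    c=manip.camera(n); cv2.imwrite(f"pics/{n}0.png",c["image"][:,:,::-1])
    print(n,c["fx"],c["fy"],c["cx"],c["cy"]); print(np.round(c.get("cam_to_world",c.get("mount")),4))
print(manip.get_time(),manip.get_position(),manip.get_ee_rot())
E
```

```text
scene 432.39242918361197 432.39242918361197 318.0980925010254 203.03013561849374
[[ 0.2651  0.7425 -0.6152  1.1072]
 [ 0.9641 -0.2158  0.1549 -0.1312]
 [-0.0177 -0.6341 -0.773   0.746 ]
 [ 0.      0.      0.      1.    ]]
side 436.93301387571495 436.93301387571495 321.6739013931753 196.51390599714384
[[ 0.9482 -0.2399  0.2083  0.3641]
 [-0.3177 -0.7114  0.6269 -0.5214]
 [-0.0022 -0.6606 -0.7507  0.6739]
 [ 0.      0.      0.      1.    ]]
wrist 281.1657325477394 281.1657325477394 321.51978206754904 198.71274479185618
[[ 6.000e-04 -9.606e-01 -2.779e-01  7.050e-02]
 [ 1.000e+00  8.000e-04 -4.000e-04 -4.000e-04]
 [ 6.000e-04 -2.779e-01  9.606e-01 -1.191e-01]
 [ 0.000e+00  0.000e+00  0.000e+00  1.000e+00]]
0.15 [0.14950709 0.60642205 0.25269687] [-3.78875771e-01 -3.11846017e+00  1.92566031e-03]
```

View pics/scene0.png

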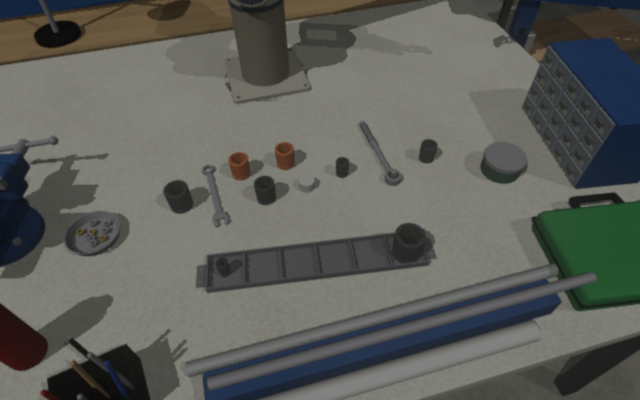

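View pics/side0.png

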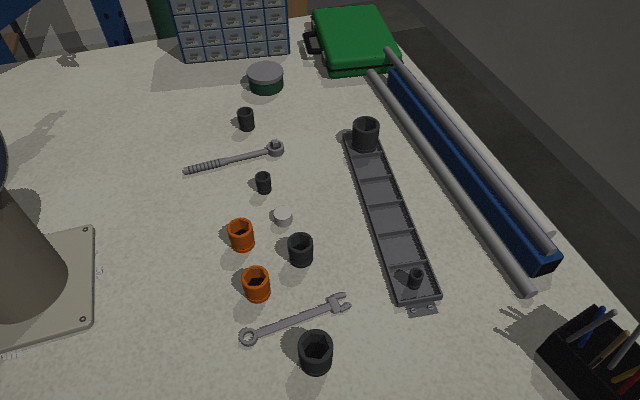

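The scene view shows the tray spanning (207,257) to (430,262), with socket 1 at (223,266) and socket 6 at (409,242). The loose black sockets are 5 at (178,197), 4 at (265,190), 2 at (342,167) and 3 at (428,151). The offcut is at (307,184), and the two look-alikes are orange. The side view agrees.

```bash
cat > vis.py <<'E'
import cv2,numpy as np
from scipy.optimize import minimize
D={1:(24,38),2:(31,43),3:(38,48),4:(45,53),5:(52,58),6:(59,63)}
def proj(c,P,T=None):
    T=c["cam_to_world"] if T is None else T
    q=(np.asarray(P,float)-T[:3,3])@T[:3,:3]
    return np.c_[q[:,0]/q[:,2]*c["fx"]+c["cx"],q[:,1]/q[:,2]*c["fy"]+c["cy"]]
def ray(c,uv,z):
    T=c["cam_to_world"]; d=T[:3,:3]@[(uv[0]-c["cx"])/c["fx"],(uv[1]-c["cy"])/c["fy"],1]
    return T[:3,3]+d*(z-T[2,3])/d[2]
def cyl(x,y,r,h,z0=0):
    t=np.linspace(0,2*np.pi,40,endpoint=False)
    return np.array([[x+r*np.cos(a),y+r*np.sin(a),z0+z] for z in(0,h) for a in t])
def blob(c,seed,thr=75):
    g=c["image"].max(2)
    m=(g<thr).astype(np.uint8); n,l,s,ce=cv2.connectedComponentsWithStats(m)
    k=min((i for i in range(1,n) if s[i,4]>40),key=lambda i:np.hypot(*(ce[i]-seed)))
    h=cv2.convexHull(np.argwhere(l==k)[:,::-1].astype(np.int32)); 
    o=np.zeros(g.shape,np.uint8); cv2.fillConvexPoly(o,h,255); return o,s[k]
def fit(obs,r,h,x0,z0=0):
    S=8
    bl=[cv2.GaussianBlur(m,(0,0),1).astype(float)/255 for _,m in obs]
    def cost(p):
        e=0
        for (c,m),b in zip(obs,bl):
            q=cv2.convexHull(proj(c,cyl(p[0],p[1],r,h,z0)).astype(np.float32))
            o=np.zeros(m.shape,np.uint8); cv2.fillConvexPoly(o,np.round(q*256).astype(np.int32),255,shift=8)
            e+=((cv2.GaussianBlur(o,(0,0),1)/255.-b)**2).sum()
        return e
    R=minimize(cost,x0,method="Nelder-Mead",options=dict(initial_simplex=np.array(x0)+[[0,0],[.01,0],[0,.01]],xatol=1e-4))
    return R.x,R.fun
E
python3 - <<'E'
from rig import manip
from vis import *
A,B=manip.camera("scene"),manip.camera("side")
S={5:((178,197),(315,353)),4:((265,190),(300,250)),2:((342,167),(263,182)),3:((428,151),(246,119))}
for k,(a,b) in S.items():
    d,h=np.array(D[k])/1000
    ma,sa=blob(A,a); mb,sb=blob(B,b)
    x0=ray(A,a,h/2)[:2]
    print(k,sa,sb,ray(A,a,h/2)[:2].round(3),ray(B,b,h/2)[:2].round(3),[(np.round(v[0],4),round(v[1],1)) for v in (fit([(A,ma)],d/2,h,x0),fit([(B,mb)],d/2,h,x0),fit([(A,ma),(B,mb)],d/2,h,x0))])
for n,c,(x,y,w,h) in(("a",A,(190,215,250,85)),("b",B,(330,110,130,210))):
    s=3 if n=="a" else 2.8
    cv2.imwrite(f"pics/crop{n}.png",cv2.resize(np.clip(c["image"][y:y+h,x:x+w,::-1]*1.8,0,255).astype(np.uint8),None,fx=s,fy=s,interpolation=cv2.INTER_CUBIC))
E
```

```text
5 [164 181  30  32 725] [ 297  329   36   48 1431] [ 0.435 -0.277] [ 0.435 -0.275] [(array([ 0.4347, -0.2759]), np.float64(32.1)), (array([ 0.434 , -0.2747]), np.float64(20.7)), (array([ 0.4338, -0.2747]), np.float64(57.1))]
4 [254 176  23  29 529] [287 232  26  36 808] [ 0.466 -0.09 ] [ 0.467 -0.089] [(array([ 0.4663, -0.0896]), np.float64(19.5)), (array([ 0.4671, -0.088 ]), np.float64(18.5)), (array([ 0.466 , -0.0895]), np.float64(41.3))]
2 [336 157  14  21 242] [255 171  16  24 322] [0.442 0.096] [0.444 0.099] [(array([0.4423, 0.0967]), np.float64(14.3)), (array([0.4432, 0.0982]), np.float64(14.7)), (array([0.4426, 0.0975]), np.float64(31.9))]
3 [419 140  19  23 346] [237 107  18  25 370] [0.451 0.307] [0.453 0.308] [(array([0.45  , 0.3086]), np.float64(22.3)), (array([0.4514, 0.3092]), np.float64(11.9)), (array([0.4511, 0.3075]), np.float64(38.2))]
```

View pics/cropa.png

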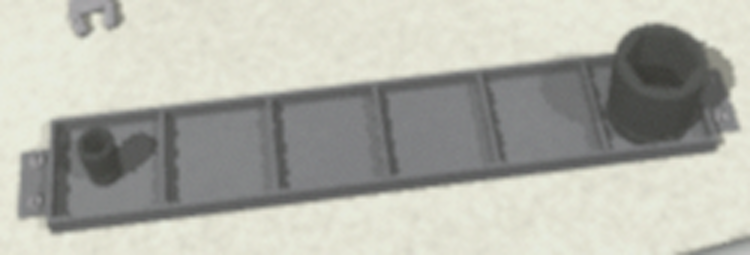

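View pics/cropb.png

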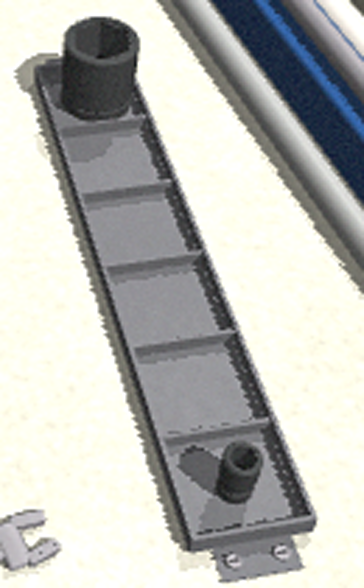

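The tray rim corners are visible in both crops. Socket 1 is at the −y end and socket 6 at the +y end. Next I fit the tray pose and check what lies around the sockets.

Run:
```python
from rig import manip
from vis import *
from scipy.optimize import least_squares
A,B=manip.camera("scene"),manip.camera("side")
H=.016
# tray-frame corners (x,y) -> pixel
oa=[((-1,-1),(207.3,254.6)),((1,-1),(207,289.5)),((1,1),(429.3,262.8))]
ob=[((-1,-1),(397,303)),((1,-1),(441.8,295.7)),((-1,1),(342.9,133.9))]
def W(p,xy):
    c,s=np.cos(p[2]),np.sin(p[2]); return np.c_[p[0]+c*xy[:,0]-s*xy[:,1],p[1]+s*xy[:,0]+c*xy[:,1],np.full(len(xy),H)]
def res(p,L=((A,oa),(B,ob))):
    return np.concatenate([(proj(c,W(p,np.array([k for k,_ in o])*[.039,.2175]))-[v for _,v in o]).ravel() for c,o in L])
r=least_squares(res,[.65,0,0]); print("tray",r.x.round(4),r.fun.round(1))
for L in (((A,oa),),((B,ob),)): print(least_squares(lambda p:res(p,L),[.65,0,0]).x.round(4))
for n,uv,z in(("orangeL",(239,166),.026),("orangeR",(285,155),.026),("offcut",(307,184),.012),("sp jaw",(222,218),.005),("sp ring",(209,171),.005),("ratch head",(393,177),.015),("ratch end",(364,126),.01),("s6",(409,242),.03),("s1",(223,266),.02)): print(n,ray(A,uv,z)[:2].round(3))
p=r.x
print(W(p,np.array([[0,y] for y in(-.108,-.036,.036,.108)]))[:,:2].round(4))
im=[]
g=A["image"][:,:,::-1].copy(); 
for y in np.arange(-.216,.22,.072):
    q=proj(A,W(p,np.array([[-.036,y],[.036,y]]))).round().astype(int); cv2.line(g,tuple(map(int,q[0])),tuple(map(int,q[1])),(0,0,255),1)
cv2.imwrite("pics/ov.png",cv2.resize(g[130:300,160:460],None,fx=2.6,fy=2.6))
```

```text
tray [ 0.6614 -0.024  -0.1465] [-0.3 -0.7 -1.7 -0.9  0.8 -0.4  0.5 -0.3  0.7 -0.6 -0.1 -0.9]
[ 0.6625 -0.0235 -0.1425]
[ 0.6606 -0.0248 -0.1486]
orangeL [ 0.375 -0.134]
orangeR [ 0.37  -0.023]
offcut [0.462 0.006]
sp jaw [ 0.5   -0.194]
sp ring [ 0.35  -0.206]
ratch head [0.499 0.201]
ratch end [0.307 0.198]
s6 [0.684 0.159]
s1 [ 0.631 -0.206]
[[ 0.6457 -0.1309]
 [ 0.6562 -0.0597]
 [ 0.6667  0.0116]
 [ 0.6772  0.0828]]
```

View pics/ov.png

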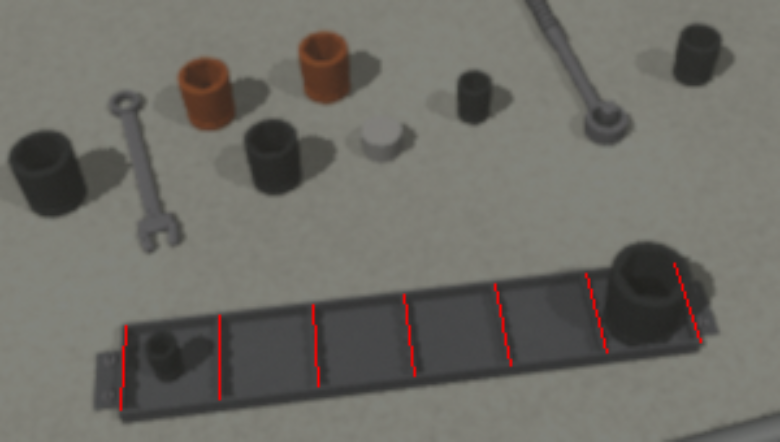

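The bay lines match the image, and the surroundings leave room to grip along the tray's x axis for every pick and place. I'll do socket 4 first.

```bash
cat > job.py <<'E'
from rig import manip
from vis import *
from scipy.spatial.transform import Rotation as R
S={5:(.4340,-.2750),4:(.4663,-.0889),2:(.4427,.0975),3:(.4508,.3085)}
T=np.array([.6614,-.0240]); Y=-.1465
c,s=np.cos(Y),np.sin(Y)
O=R.from_matrix(np.array([[-s,c,0],[c,s,0],[0,0,-1]]).T).as_rotvec()
BAY={k:T+y*np.array([-s,c]) for k,y in{2:-.108,3:-.036,4:.036,5:.108}.items()}
G=.039; UP=.15
def place(k):
    d=D[k][0]/1000; p=S[k]; b=BAY[k]
    manip.move_to([*p,UP],O); manip.command_gripper(min(d+.024,.08),50)
    manip.servo_line([*p,G],O,rate=.12)
    manip.command_gripper(d-.01,50)
    print(k,"grip",round(manip.get_width(),4),round(manip.get_grip_force(),1),"F",np.round(manip.get_contact_force(),1))
    if manip.get_width()<d-.005: raise SystemExit("missed")
    manip.servo_line([*p,UP],O,rate=.12)
    print(" lifted",round(manip.get_width(),4),np.round(manip.get_contact_force(),1))
    if manip.get_width()<d-.005: raise SystemExit("lost")
    manip.move_to([*b,UP],O)
    manip.servo_line([*b,G+.015],O,rate=.12); manip.servo_line([*b,G+.004],O,rate=.03)
    print(" down",np.round(manip.get_contact_force(),1),manip.get_position().round(4))
    manip.command_gripper(d+.014,50)
    manip.servo_line([*b,UP],O,rate=.12)
    print(" t",manip.get_time())
def snap(n):
    a,b=manip.camera("scene")["image"],manip.camera("side")["image"]
    cv2.imwrite(n,cv2.resize(np.hstack([a[120:310,150:470],b[90:380,180:460][:190*290//190].copy()[:,:]] if 0 else [cv2.resize(a[120:310,150:470],(480,285)),cv2.resize(b[90:375,180:460],(280,285))]),None,fx=1.05,fy=1.05)[:,:,::-1])
E
sed -i '/^def snap/,$d' job.py
cat >> job.py <<'E'
def snap(n):
    a,b=manip.camera("scene")["image"],manip.camera("side")["image"]
    cv2.imwrite(n,np.hstack([cv2.resize(a[120:310,150:470],(505,300)),cv2.resize(b[90:375,180:460],(295,300))])[:,:,::-1])
E
python3 - <<'E'
from job import *
place(4); snap("pics/p4.png")
E
```

```text
4 grip 0.0438 50.2 F [-1.6 -0.1  6.2]
 lifted 0.044 [ 0.1  0.7 -3. ]
 down [ 0.1  0.2 -1.5] [0.6666 0.0116 0.043 ]
 t 9.5917
```

View pics/p4.png

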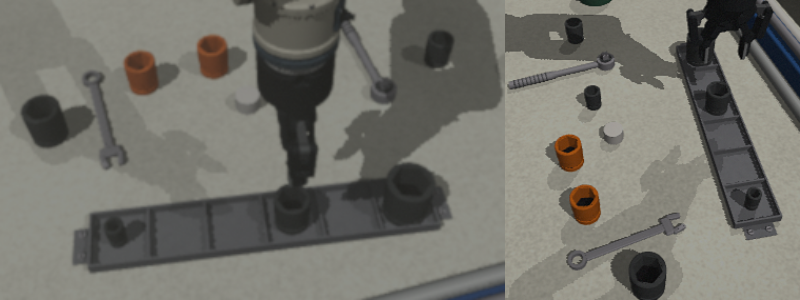

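Socket 4 stands upright in its bay, at about (292,208) in the left panel, and nothing else has moved. On to 5, 3 and 2.

Run:
```python
from job import *
for k in(5,3,2): place(k)
manip.set_joints([1.31,.423,1.63,0,1.089,-.019]); snap("pics/end.png"); print(manip.get_time())
A,B=manip.camera("scene"),manip.camera("side")
for k in(2,3,4,5):
    d,h=np.array(D[k])/1000; P=[[*BAY[k],.003+h]]
    print(k,[proj(q,P).round(1) for q in(A,B)])
ov=[]
for q,(y,x,hh,w) in((A,(200,190,110,260)),(B,(100,320,220,140))):
    g=q["image"][:,:,::-1].copy()
    for k in(2,3,4,5):
        d,h=np.array(D[k])/1000
        hu=cv2.convexHull(proj(q,cyl(*BAY[k],d/2,h,.003)).astype(np.float32)).round().astype(np.int32); cv2.polylines(g,[hu],True,(0,0,255),1)
    ov.append(cv2.resize(g[y:y+hh,x:x+w],(int(w*330/hh*(.68 if w>hh else 1)),330) if w<hh else (580,330)))
cv2.imwrite("pics/endov.png",np.hstack(ov))
```

```text
5 grip 0.0513 51.5 F [-1.7 -0.   5. ]
 lifted 0.0513 [-0.7 -0.1 -4.5]
 down [-0.3  0.9 -1. ] [0.6772 0.0829 0.0431]
 t 18.2833
3 grip 0.0365 49.7 F [-1.  -0.5  6. ]
 lifted 0.0368 [ 0.1 -0.1 -1.8]
 down [-1.2 -0.1  0.7] [ 0.6562 -0.0597  0.043 ]
 t 26.575
2 grip 0.0299 48.9 F [-1.2 -0.2  7. ]
 lifted 0.0292 [-0.4 -0.1 -2.6]
 down [-0.4 -0.  -0.2] [ 0.6456 -0.1309  0.043 ]
 t 34.2917
37.525
2 [array([[260.7, 256. ]]), array([[403. , 235.6]])]
3 [array([[298.1, 250.4]]), array([[391.9, 203.4]])]
4 [array([[335.5, 244.7]]), array([[382. , 174.4]])]
5 [array([[372.7, 239.1]]), array([[373. , 148.1]])]
```

View pics/end.png

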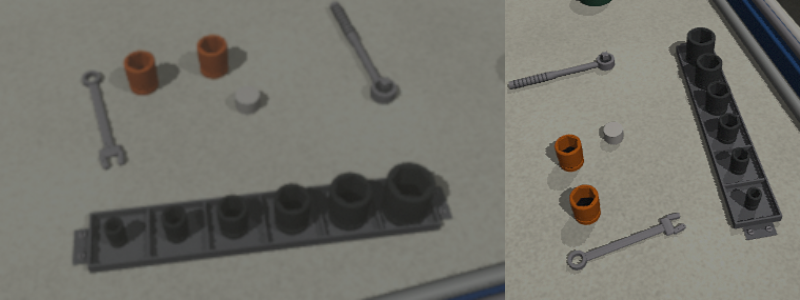

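View pics/endov.png

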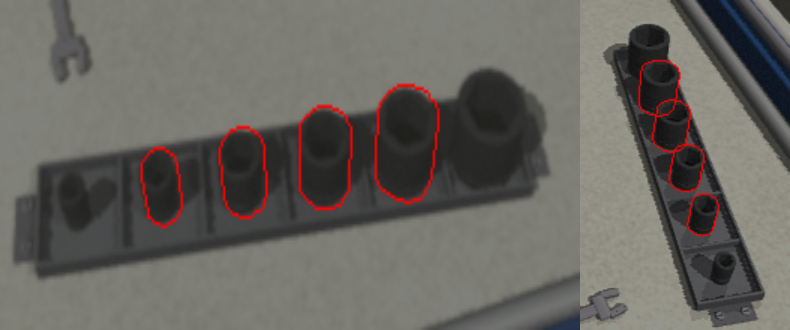

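All four sockets match their predicted outlines: upright, centred and in order. The spanner, ratchet and offcut haven't moved, so I'm handing in.

```bash
python3 -c "
from rig import manip
print(manip.sign_off())"
```

```text
the job is handed in; nothing more can be done
None
```

I placed sockets 2 to 5 upright in their bays, in size order between 1 and 6, with nothing else disturbed in the camera views, and handed the job in after about 38 s of robot time; no verdict came back.

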